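# Stock the till insert with coin rolls

## Robot

A 6-joint arm with a two-finger parallel gripper is mounted at the origin on a cart in front of the work surface, level with it; the furniture and walls round the work are solid. World frame = base frame: x ahead of the robot, y to its left, z up, the work surface at z = 0. Lengths are in m, angles in degrees, forces in N, time in s.
With the tool pointing down it reaches from about 0.4 to 0.825 m from the base axis. Payload 7 kg.
Tool frame: the origin (TCP) lies midway between the tips of the shut fingers; the grasp point (between the pads) lies 19 mm behind it; z points along the fingers, y is the line along which they close (so a half turn about z gives the same grasp; the last joint's range is limited). The gripper opens to 88 mm and grips with 3 to 60 N. Pads are 19 mm wide; open, the fingers measure 130 mm over their backs; the gripper's body (78 mm by 193 mm) begins 47 mm behind the grasp point.
Start: joints at [92.538, 20.546, 0.682, 0, -70.136, -16.507], TCP at [0.163, 0.655, 0.227] pointing down, gripper open.
Joint ranges: [-176.03, 176.03], [-82.01, 121.73], [-58.28, 71.71], [-173.87, 95.51], [-174.79, -0.11], [-173.66, 173.66]. Speed limits (degrees/s): [136.94, 136.94, 172.46, 180, 180, 180].

## Interface

Orientations are given as [roll, pitch, yaw] about the fixed x, y, z axes, in that order (R = Rz(yaw) Ry(pitch) Rx(roll)).
In Python, from plant import r gives the robot as it stands.
- The arm moves only by the tool carry_out, never from a script. Its argument "deltas" is a list of rows, each a list of 3 entries, a list of its own where there are three numbers: the opening, from 0 (shut) to 1 (fully open), then the shift along the tool's x, y, z in mm, then the turn, a rotation vector about the tool's x, y, z in rad. In form: [[gripper, [tx, ty, tz], [rx, ry, rz]], ...]. A call has 1 to 12 rows; each row is the pose to reach, as a shift and turn from the pose commanded when the call began, along the tool's axes at that moment; what a row does not reach only later rows make up. A row lasts 1/10 s, in which the tool goes at most 50 mm and 8.59 degrees, less where a joint would pass 70% of its speed; a pose out of reach is approached as far as the arm can. A call with a gripper value outside its range is refused whole. The fingers move at their own pace and stop on an object; "squeeze" is the grip in N (left out, the last holds). Time passes only in rows, so rows that repeat a pose let the fingers close. It gives the time, the measured TCP pose, the force, the opening and the grip force at its end, in the units of the state.
- r.get_state(): the state, without advancing time (a new reading comes with each control period).
- r.capture(name): name is "side" or "top"; returns (picture, depth): 420x560x3 uint8, red, green, blue; 420x560 float32, m along the optical axis (not along the pixel's ray), 0 where there is no reading.
- r.get_calibration(name): a dict with "fov_y" (degrees; the focal length in pixels is half the picture's height over the tangent of half this angle, whatever the lens; pixels are square), "cx", "cy" (the principal point, pixels), "distortion" ([k1, k2, p1, p2, k3] as OpenCV has them; the pictures are not rectified), "view" (4x4, takes a point from world to camera coordinates). Camera axes: x right, y down, z forward; pixel columns grow to the right and rows downward; lengths in m; the calibration is good to about 2 mm. A picture is of the moment at which its call begins. get_calibration takes no time and is no camera call.
- r.close_job(): hands the job in; it is judged then, once.
The state is a dict: "time_s": time; "joints": joint angles; "qd": joint speeds; "joint_torque": joint torques, N m; "tcp_pos": TCP position; "eef_rot": TCP orientation; "contact_force": force on the tool from outside, world axes, zero at the start; "moment": the same for the moment, N m; "gripper_width": finger opening in m; "gripper_force": force on a finger pad.
Only numpy, scipy, OpenCV 4.12 (cv2) and the standard library are available. Lean on these libraries where they do the work, as an engineer would, in place of code of your own. Each camera call takes 0.05 s, during which the arm holds its last target. There are 200 camera calls.

## Task

Stock the till insert for the day: lay each of the four coin rolls down in the cup whose grey grooved cradle is made for its kind - the two short stout rolls in the two short wide grooves, the thin roll in the narrow groove, the long roll in the long groove. Each must lie bedded flat at the bottom of its groove, between the end walls, one to a cup; set the rolls down rather than dropping them, for the paper bursts, and leave the bell and the jam jar standing where they are.

Things in the scene. Friction and masses are not known exactly. Their poses are not given: they have to be found in the camera images.
- roll_short_1: One of the two alike short, stout rolls: a paper-wrapped roll of coins with bare metal ends, a solid cylinder of diameter 26 and length 55, about 212 g, lying on the table; 20 fine facets keep it from rolling away by itself. Origin: middle of its axis; x axis along the roll. Sizes in mm.
- roll_short_2: The other of the two alike short, stout rolls: a paper-wrapped roll of coins with bare metal ends, a solid cylinder of diameter 26 and length 55, about 212 g, lying on the table; 20 fine facets keep it from rolling away by itself. Origin: middle of its axis; x axis along the roll. Sizes in mm.
- roll_thin: The thin roll, of middle length: a paper-wrapped roll of coins with bare metal ends, a solid cylinder of diameter 20 and length 77, about 164 g, lying on the table; 20 fine facets keep it from rolling away by itself. Origin: middle of its axis; x axis along the roll. Sizes in mm.
- roll_long: The long roll: a paper-wrapped roll of coins with bare metal ends, a solid cylinder of diameter 24 and length 95, about 312 g, lying on the table; 20 fine facets keep it from rolling away by itself. Origin: middle of its axis; x axis along the roll. Sizes in mm.
- cup_short_1: Cup (grey cradle on black base) with short wide groove (two alike), fixed in till insert: 130 (x) x 60 (y) mm; V groove along x: 67 long, 40 wide, bottom line 16 above underside, 35 deg flanks up to lips at 30, end walls 34 high, 5 thick. Finger gap across its middle: 36 long, down to 10. Origin: centre of underside, 4 over table; bedded roll's axis lies 31.9 above it. Cups 64 apart, any order.
- cup_short_2: Cup (grey cradle on black base) with short wide groove (two alike), fixed in till insert: 130 (x) x 60 (y) mm; V groove along x: 67 long, 40 wide, bottom line 16 above underside, 35 deg flanks up to lips at 30, end walls 34 high, 5 thick. Finger gap across its middle: 36 long, down to 10. Origin: centre of underside, 4 over table; bedded roll's axis lies 31.9 above it. Cups 64 apart, any order.
- cup_thin: Cup (grey cradle on black base) with the narrow groove, fixed in till insert: 130 (x) x 60 (y) mm; V groove along x: 89 long, 30 wide, bottom line 19.5 above underside, 35 deg flanks up to lips at 30, end walls 34 high, 5 thick. Finger gap across its middle: 36 long, down to 10. Origin: centre of underside, 4 over table; bedded roll's axis lies 31.7 above it. Cups 64 apart, any order.
- cup_long: Cup (grey cradle on black base) with the long groove, fixed in till insert: 130 (x) x 60 (y) mm; V groove along x: 107 long, 36 wide, bottom line 17.4 above underside, 35 deg flanks up to lips at 30, end walls 34 high, 5 thick. Finger gap across its middle: 36 long, down to 10. Origin: centre of underside, 4 over table; bedded roll's axis lies 32.0 above it. Cups 64 apart, any order.
- bell: Silver counter bell on a black foot, diameter 76, 56 high, standing loose among the rolls, not to be moved. Origin: centre of its underside, z up. Sizes in mm.
- jam_jar: Glass jam jar with a green lid, diameter 62, 86 high, standing loose behind the bell, not to be moved. Origin: centre of its underside, z up. Sizes in mm.

How it is judged (in metres and radians):
At the end, for the whole second after the job is handed in: Each roll lies at rest, released, in a cup of its own kind, one to a cup: its middle within 9 mm of the cup's middle along the groove and 4 mm across it, its axis within 3 mm of the bedded height given with the cup and within 0.12 rad of the groove's direction ((((x of roll_short_1 in the frame of cup_short_1 between -0.009 and 0.009 m and y of roll_short_1 in the frame of cup_short_1 between -0.004 and 0.004 m and z of roll_short_1 in the frame of cup_short_1 between 0.0289 and 0.0349 m and angle between the x axis of roll_short_1 and the x axis of cup_short_1, either way round below 0.12 rad) and (x of roll_short_2 in the frame of cup_short_2 between -0.009 and 0.009 m and y of roll_short_2 in the frame of cup_short_2 between -0.004 and 0.004 m and z of roll_short_2 in the frame of cup_short_2 between 0.0289 and 0.0349 m and angle between the x axis of roll_short_2 and the x axis of cup_short_2, either way round below 0.12 rad)) or ((x of roll_short_1 in the frame of cup_short_2 between -0.009 and 0.009 m and y of roll_short_1 in the frame of cup_short_2 between -0.004 and 0.004 m and z of roll_short_1 in the frame of cup_short_2 between 0.0289 and 0.0349 m and angle between the x axis of roll_short_1 and the x axis of cup_short_2, either way round below 0.12 rad) and (x of roll_short_2 in the frame of cup_short_1 between -0.009 and 0.009 m and y of roll_short_2 in the frame of cup_short_1 between -0.004 and 0.004 m and z of roll_short_2 in the frame of cup_short_1 between 0.0289 and 0.0349 m and angle between the x axis of roll_short_2 and the x axis of cup_short_1, either way round below 0.12 rad))) and x of roll_thin in the frame of cup_thin between -0.009 and 0.009 m and y of roll_thin in the frame of cup_thin between -0.004 and 0.004 m and z of roll_thin in the frame of cup_thin between 0.0287 and 0.0347 m and angle between the x axis of roll_thin and the x axis of cup_thin, either way round below 0.12 rad and x of roll_long in the frame of cup_long between -0.009 and 0.009 m and y of roll_long in the frame of cup_long between -0.004 and 0.004 m and z of roll_long in the frame of cup_long between 0.029 and 0.035 m and angle between the x axis of roll_long and the x axis of cup_long, either way round below 0.12 rad and linear speed of each of roll_short_1, roll_short_2, roll_thin, roll_long below 0.02 m/s and contact force between the fingers and roll_short_1 below 0.1 N and contact force between the fingers and roll_short_2 below 0.1 N and contact force between the fingers and roll_thin below 0.1 N and contact force between the fingers and roll_long below 0.1 N); the robot touches nothing.
It fails at once if the bell is pushed from its place (more than 15 mm) or tipped over (distance of bell from where it was at the start of the episode above 0.015 m or angle between bell's own z axis and vertical above 0.3 rad).
It fails at once if the jam jar is pushed from its place (more than 15 mm) or tipped over (distance of jam_jar from where it was at the start of the episode above 0.015 m or angle between jam_jar's own z axis and vertical above 0.3 rad).
It fails at once if a coin roll is dropped: falls freely faster than 0.8 m/s (from more than about 3 cm), which would burst the paper ((linear speed of roll_short_1 above 0.8 m/s and contact force between the fingers and roll_short_1 below 0.01 N) or (linear speed of roll_short_2 above 0.8 m/s and contact force between the fingers and roll_short_2 below 0.01 N) or (linear speed of roll_thin above 0.8 m/s and contact force between the fingers and roll_thin below 0.01 N) or (linear speed of roll_long above 0.8 m/s and contact force between the fingers and roll_long below 0.01 N)).
It also fails if it takes over 109 s, if anything falls off the work surface, if the arm or the gripper's body presses on something with over 40 N, if the wrist force passes 120 N, or if a joint passes its speed limit or range.

## Working session

There is one attempt and no reset: what is moved stays moved. The work goes in short steps, Python scripts to look and compute and a tool call to move; the robot and the scene stay as the last step left them, time stands still between calls to the robot, and variables do not carry over. Pictures are saved under pics/ and viewed, at most 14 in all, crops included, and the job is handed in when it is done.

Besides the shell and the picture viewer there is one more tool, called after ">>>" by a JSON object that holds its "op" and its "data". carry_out: Moves the arm, as the interface text tells. Its arguments: {"type":"object","properties":{"deltas":{"type":"array"},"squeeze":{"type":"number"}},"required":["deltas"]}

```bash
mkdir -p pics; ls
python3 - <<'E'
from plant import r
import cv2,numpy as np
for n in("top","side"):
    p,d=r.capture(n); cv2.imwrite(f"pics/{n}0.png",p[:,:,::-1]); np.save(f"{n}0.npy",d); np.save(f"{n}0c.npy",p)
    c=r.get_calibration(n); print(n,c, (d>0).mean())
print(r.get_state())
E
```

```text
pics
top {'fov_y': 55.001834232713435, 'cx': 284.96336178968664, 'cy': 206.9156828565149, 'distortion': array([-0.05054162,  0.        ,  0.        ,  0.        ,  0.        ]), 'view': array([[ 0.02616769, -0.9996346 , -0.00677624, -0.01064071],
       [-0.97742352, -0.02416339, -0.20990329,  0.55583453],
       [ 0.20966286,  0.01211594, -0.97769867,  0.90399121],
       [ 0.        ,  0.        ,  0.        ,  1.        ]])} 0.995922619047619
side {'fov_y': 54.236185947464875, 'cx': 279.380076695236, 'cy': 212.04766344857475, 'distortion': array([-0.12434548,  0.        ,  0.        ,  0.        ,  0.        ]), 'view': array([[-0.93802035, -0.34619908, -0.01624881,  0.48550155],
       [-0.22179792,  0.63566208, -0.73941829,  0.17070834],
       [ 0.26631468, -0.68998545, -0.6730502 ,  0.79759872],
       [ 0.        ,  0.        ,  0.        ,  1.        ]])} 0.9959311224489796
{'time_s': 0.1, 'joints': array([ 9.25383750e+01,  2.05881406e+01,  6.38873625e-01, -1.76961704e-02,
       -7.01355715e+01, -1.65079073e+01]), 'qd': array([-0.04716583, -0.14893178,  0.1575312 ,  0.04596249, -0.04474463,
       -0.06476691]), 'joint_torque': array([-1.29323849e-03, -5.84163594e+01,  2.93750936e+01,  7.01550364e+00,
        1.01313181e-02, -6.07211655e-05]), 'tcp_pos': array([0.16285836, 0.65460819, 0.22570623]), 'eef_rot': array([ 1.79913931e+02, -8.15825391e-03, -1.39755516e+01]), 'contact_force': array([ 0.08200527, -0.83616935, -0.28431864]), 'moment': array([-0.00724024,  0.00245593,  0.01855445]), 'gripper_force': 0.0, 'gripper_width': 0.0876182750240614}
```

View pics/top0.png

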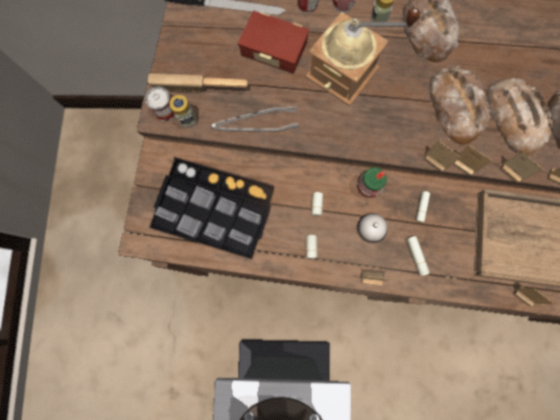

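View pics/side0.png

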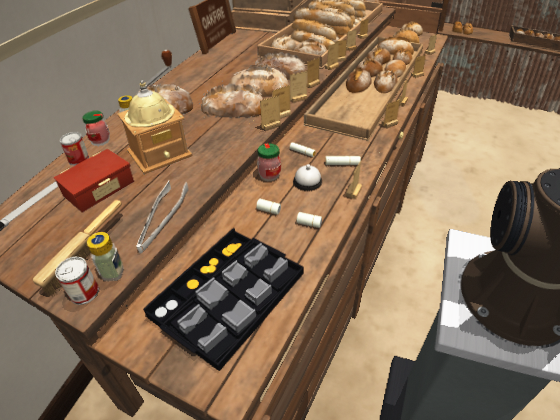

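The top view shows four white rolls at (317,203), (312,246), (423,206) and (418,256). The bell is at (373,228), the jar at (373,182), and the tilted insert spans about (152-272, 158-255) with four columns of grey cradle halves. The side view confirms this layout.

```bash
cat > h.py <<'E'
from plant import r
import cv2,numpy as np
class V:
    def __init__(s,n,p=None,d=None):
        if p is None: p,d=r.capture(n)
        s.p,s.d=p,d; c=r.get_calibration(n)
        f=210/np.tan(np.radians(c["fov_y"])/2)
        s.K=np.array([[f,0,c["cx"]],[0,f,c["cy"]],[0,0,1]]); s.D=np.array(c["distortion"]); M=c["view"]; s.R,s.t=M[:3,:3],M[:3,3]
        s.C=-s.R.T@s.t
    def rays(s,uv):
        q=cv2.undistortPoints(np.asarray(uv,float).reshape(-1,1,2),s.K,s.D)[:,0]
        return np.c_[q,np.ones(len(q))]@s.R   # depth-1 rays, world
    def plane(s,uv,z):
        w=s.rays(uv); return s.C+w*((z-s.C[2])/w[:,2])[:,None]
    def cloud(s):
        v,u=np.mgrid[:420,:560]; w=s.rays(np.c_[u.ravel(),v.ravel()])
        return (s.C+w*s.d.reshape(-1,1)).reshape(420,560,3)
    def px(s,P):
        return cv2.projectPoints(np.asarray(P,float).reshape(-1,1,3),cv2.Rodrigues(s.R)[0],s.t,s.K,s.D)[0][:,0]
def comps(m,a):
    n,l,st,c=cv2.connectedComponentsWithStats(m.astype(np.uint8))
    return [l==i for i in range(1,n) if st[i,4]>=a]
E
python3 - <<'E'
from h import *
for n in("top","side"):
    v=V(n,np.load(n+"0c.npy"),np.load(n+"0.npy")); X=v.cloud()
    hsv=cv2.cvtColor(v.p,cv2.COLOR_RGB2HSV)
    table=(X[...,0]>.3)&(X[...,0]<.8)&(abs(X[...,1])<.5)
    print(n)
    m=(hsv[...,2]>150)&(hsv[...,1]<70)&table&(X[...,2]<.06)
    for c in comps(m,40):
        z=X[c][:,2]; uv=np.argwhere(c)[:,::-1]
        P=v.plane(uv,.012); (cx,cy),(w,h),a=cv2.minAreaRect((P[:,:2]*1000).astype(np.float32))
        print("white",uv.mean(0).round(),[round(q) for q in(cx,cy,w,h,a)],np.percentile(z,[10,50,90]).round(4))
    m=(hsv[...,2]>60)&(hsv[...,2]<150)&(hsv[...,1]<50)&table&(X[...,1]>.1)&(X[...,2]<.06)
    for c in comps(m,30):
        uv=np.argwhere(c)[:,::-1];z=X[c][:,2]
        P=v.plane(uv,.03); (cx,cy),(w,h),a=cv2.minAreaRect((P[:,:2]*1000).astype(np.float32))
        print("grey",uv.mean(0).round(),[round(q) for q in(cx,cy,w,h,a)],len(uv),np.percentile(z,[10,50,90]).round(4))
    y0,x0=(150,140) if n=="top" else (225,140)
    cv2.imwrite(f"pics/{n}1.png",cv2.resize(v.p[y0:y0+120 if n=="top" else y0+150,x0:x0+150 if n=="top" else x0+180,::-1],None,fx=4,fy=4,interpolation=cv2.INTER_CUBIC))
E
```

```text
top
white [186. 170.] [657, 260, 44, 20, 64] [0.004  0.0064 0.0092]
white [423. 206.] [578, -344, 21, 81, 77] [0.0099 0.018  0.0207]
white [317. 203.] [578, -76, 27, 59, 87] [0.0111 0.0234 0.027 ]
white [374. 227.] [521, -219, 59, 63, 45] [0.0298 0.039  0.0442]
white [312. 246.] [470, -64, 59, 27, 1] [0.0025 0.0233 0.0272]
white [419. 256.] [453, -327, 99, 26, 18] [0.0129 0.0214 0.0248]
white [187. 290.] [360, 226, 109, 75, 88] [-0.7499 -0.7448 -0.7394]
white [329. 303.] [330, -107, 27, 36, 42] [-0.7494 -0.7443 -0.7396]
grey [186. 170.] [652, 256, 52, 29, 65] 91 [0.0025 0.0052 0.0075]
grey [176. 194.] [589, 275, 60, 27, 68] 237 [0.0145 0.0296 0.0382]
grey [202. 197.] [581, 209, 57, 48, 70] 403 [0.0155 0.0293 0.0366]
grey [226. 206.] [561, 150, 50, 37, 69] 292 [0.0148 0.0301 0.0377]
grey [166. 214.] [536, 296, 62, 26, 70] 233 [0.0162 0.0296 0.0383]
grey [242. 213.] [544, 109, 30, 20, 3] 78 [0.0152 0.0305 0.037 ]
grey [189. 225.] [510, 237, 56, 45, 69] 398 [0.0164 0.0298 0.0365]
grey [214. 231.] [498, 174, 50, 37, 69] 294 [0.0148 0.0303 0.0373]
grey [237. 236.] [488, 117, 46, 25, 68] 1
[... 510 characters left out ...]
 45, 37, 68] [0.0328 0.0356 0.0382]
white [212. 335.] [544, 285, 51, 16, 70] [0.0331 0.0362 0.0377]
grey [250. 260.] [543, 112, 22, 35, 70] 101 [0.0178 0.0276 0.0353]
grey [234. 273.] [558, 152, 52, 45, 69] 330 [0.0213 0.0283 0.0345]
grey [274. 272.] [484, 118, 53, 31, 69] 187 [0.0188 0.0268 0.0357]
grey [211. 293.] [579, 212, 55, 55, 68] 532 [0.0203 0.0269 0.0339]
grey [260. 291.] [494, 177, 51, 41, 70] 289 [0.0201 0.0287 0.035 ]
grey [250. 297.] [504, 196, 9, 28, 69] 37 [0.0194 0.0239 0.0317]
grey [239. 316.] [508, 242, 52, 50, 69] 498 [0.0208 0.0273 0.0339]
grey [192. 319.] [586, 277, 58, 34, 69] 403 [0.019  0.0272 0.0353]
grey [212. 338.] [532, 299, 57, 30, 69] 348 [0.0177 0.0277 0.0352]
```

View pics/top1.png

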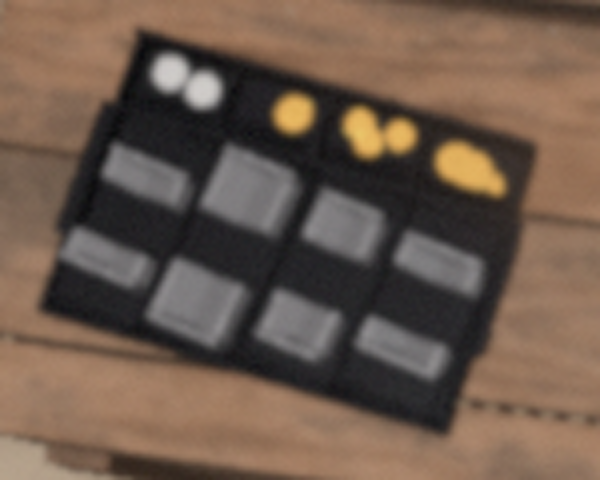

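View pics/side1.png

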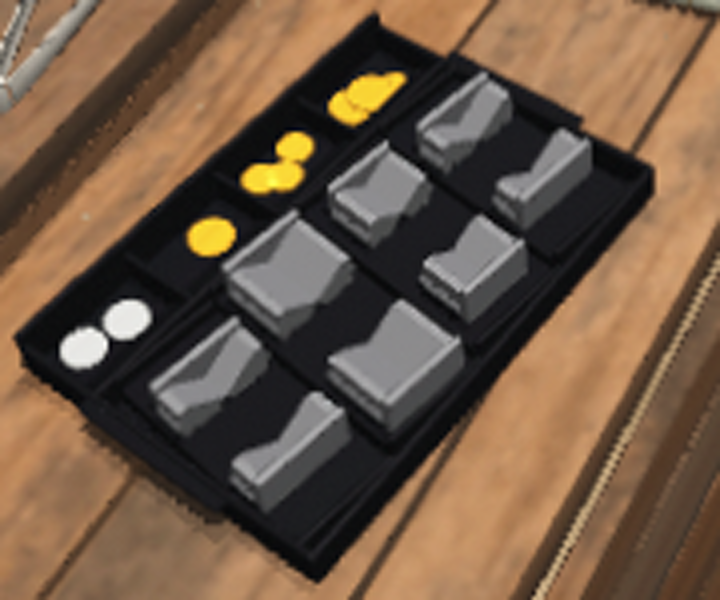

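The order from left to right is short, long, thin, short. I'll refine the positions with the depth points.

Run:
```python
from h import *
rng=np.random.default_rng(0)
for n in("top","side"):
    v=V(n,np.load(n+"0c.npy"),np.load(n+"0.npy")); X=v.cloud()
    hsv=cv2.cvtColor(v.p,cv2.COLOR_RGB2HSV)
    near=(X[...,0]>.43)&(X[...,0]<.64)&(X[...,1]>.07)&(X[...,1]<.34)
    grey=near&(hsv[...,2]>55)&(hsv[...,1]<70)&(X[...,2]>.012)&(X[...,2]<.05)
    print(n,"cam",v.C.round(3), "table z",np.median(X[(X[...,0]>.5)&(X[...,0]<.52)&(X[...,1]>-.15)&(X[...,1]<-.1)][:,2]))
    H={}
    for c in comps(grey,60):
        P=X[c]; (cx,cy),(w,h),a=cv2.minAreaRect((P[:,:2]*1000).astype(np.float32))
        # strongest: end-wall ridge points
        e=P[P[:,2]>.0345]; em=e.mean(0)*1000 if len(e) else None
        # bounding box centre in a frame turned by -21 deg
        d=np.radians(-21); A=np.array([[np.cos(d),np.sin(d)],[-np.sin(d),np.cos(d)]])
        q=P[:,:2]*1000@A.T; lo,hi=np.percentile(q,[3,97],axis=0); 
        print([round(k) for k in(cx,cy,w,h,a)],"uv turned lo/hi",lo.round(),hi.round(),"mid",((lo+hi)/2@A).round(1),"ridge",None if em is None else em.round(1),len(e),len(P))
    blk=near=(X[...,0]>.4)&(X[...,0]<.72)&(X[...,1]>.05)&(X[...,1]<.36)&(hsv[...,2]<50)
    c=max(comps(blk,500),key=np.sum); uv=np.argwhere(c)[:,::-1]
    print("tray",cv2.minAreaRect((v.plane(uv,.01)[:,:2]*1000).astype(np.float32)))
```

```text
top cam [ 0.354 -0.008  1.   ] table z -0.0002738441741565456
[591, 276, 57, 29, 69] uv turned lo/hi [440. 442.] [466. 493.] mid [590.3 274.1] ridge [592.6 270.1  37.6] 55 240
[584, 213, 60, 48, 70] uv turned lo/hi [447. 380.] [488. 427.] mid [581.3 209. ] ridge [588.6 206.1  37.1] 88 394
[547, 309, 87, 46, 43] uv turned lo/hi [383. 442.] [424. 512.] mid [547.7 300.9] ridge [533.  297.6  37.4] 69 265
[563, 152, 52, 39, 68] uv turned lo/hi [454. 319.] [486. 367.] mid [561.7 151.7] ridge [565.  145.4  37.1] 76 298
[542, 93, 55, 29, 70] uv turned lo/hi [459. 256.] [486. 304.] mid [541.6  91.9] ridge [543.7  91.4  37.5] 56 225
[512, 241, 59, 46, 67] uv turned lo/hi [370. 381.] [412. 428.] mid [510.2 237.2] ridge [505.3 240.4  36.8] 88 390
[499, 177, 52, 38, 69] uv turned lo/hi [386. 319.] [419. 368.] mid [498.6 176.7] ridge [493.  176.8  37.2] 67 296
[487, 111, 57, 27, 69] uv turned lo/hi [402. 252.] [428. 302.] mid [486.8 109.9] ridge [483.9 114.4  37.5] 60 243
tray ((562.3589477539062, 189.75213623046875), (279.1143798828125, 190.59832763671875), 74.30947875976562)
side cam [0.281 0.61
[... 358 characters left out ...]
6 148.3  37. ] 61 406
[586, 204, 59, 59, 70] uv turned lo/hi [445. 383.] [485. 429.] mid [579.8 212. ] ridge [590.8 203.3  36.5] 77 612
[502, 174, 44, 44, 69] uv turned lo/hi [384. 322.] [416. 363.] mid [496.1 176.4] ridge [488.  179.   36.6] 79 414
[514, 237, 50, 58, 66] uv turned lo/hi [369. 384.] [410. 430.] mid [509.2 240.1] ridge [498.4 245.2  36.5] 103 628
[595, 274, 54, 39, 68] uv turned lo/hi [439. 444.] [459. 493.] mid [587.3 276.6] ridge [592.4 271.7  36.7] 87 464
[539, 295, 57, 33, 71] uv turned lo/hi [382. 445.] [408. 495.] mid [537.2 297.1] ridge [528.1 299.8  36.6] 91 442
tray ((562.8749389648438, 184.33021545410156), (290.03216552734375, 206.73448181152344), 74.47986602783203)
```

```bash
cat >> h.py <<'E'
def goto(x,y,z,yaw):
    "tool-frame shift (mm) and turn from the present pose to a tool-down pose at world mm, deg"
    from scipy.spatial.transform import Rotation as Ro
    s=r.get_state(); A=Ro.from_euler("xyz",s["eef_rot"],degrees=True)
    t=A.inv().apply(np.array([x,y,z])-1000*s["tcp_pos"]); w=(A.inv()*Ro.from_euler("xyz",[180,0,yaw],degrees=True)).as_rotvec()
    print("t",t.round(1),"w",w.round(3),"tcp",(1000*s["tcp_pos"]).round(1),s["eef_rot"].round(2),"j",s["joints"].round(),"w_mm",round(1000*s["gripper_width"],1),"t",s["time_s"])
E
python3 - <<'E'
from h import *
v=V("top",np.load("top0c.npy"),np.load("top0.npy")); X=v.cloud(); hsv=cv2.cvtColor(v.p,cv2.COLOR_RGB2HSV)
m=(X[...,0]>.45)&(X[...,0]<.75)&(abs(X[...,1]+.22)<.08)&(X[...,2]>.075)
print("lid",np.percentile(X[m],[2,50,98],axis=0).round(3))
goto(577,-78,130,-3)
E
```

```text
lid [[ 0.599 -0.231  0.078]
 [ 0.623 -0.205  0.086]
 [ 0.648 -0.179  0.09 ]]
t [578.8 610.8  96.7] w [ 0.002  0.    -0.192] tcp [162.9 654.6 225.7] [ 1.7991e+02 -1.0000e-02 -1.3980e+01] j [ 93.  21.   1.  -0. -70. -17.] w_mm 87.6 t 0.1
```

>>> {"op": "carry_out", "data": {"deltas": [[0.7,[572,612.5,97],[0,0,-0.19]],[0.7,[572,612.5,97],[0,0,-0.19]],[0.7,[572,612.5,97],[0,0,-0.19]],[0.7,[572,612.5,97],[0,0,-0.19]],[0.7,[572,612.5,97],[0,0,-0.19]],[0.7,[572,612.5,97],[0,0,-0.19]],[0.7,[572,612.5,97],[0,0,-0.19]],[0.7,[572,612.5,97],[0,0,-0.19]],[0.7,[572,612.5,97],[0,0,-0.19]],[0.7,[572,612.5,97],[0,0,-0.19]],[0.7,[572,612.5,97],[0,0,-0.19]],[0.7,[572,612.5,97],[0,0,-0.19]]], "squeeze": 25}}

```text
time_s: 1.3
tcp_pos: [0.453, 0.1322, 0.1575]
eef_rot: [-180.0, -0.0, -3.1]
contact_force: [1.3, 0.9, 0.6]
gripper_width: 0.0614
gripper_force: 0.0
```

```bash
python3 -c "
from h import *
goto(570,-78,110,-3)"
```

```text
t [128.  203.7  47.5] w [-0.    -0.    -0.001] tcp [453.  132.2 157.5] [-1.7998e+02 -2.0000e-02 -3.0600e+00] j [ 40.   5. -30.  -0. -55.  47.] w_mm 61.4 t 1.3
```

>>> {"op": "carry_out", "data": {"deltas": [[0.7,[128,203.7,47.5],[0,0,0]],[0.7,[128,203.7,47.5],[0,0,0]],[0.7,[128,203.7,47.5],[0,0,0]],[0.7,[128,203.7,47.5],[0,0,0]],[0.7,[128,203.7,47.5],[0,0,0]],[0.7,[128,203.7,47.5],[0,0,0]],[0.7,[128,203.7,47.5],[0,0,0]],[0.7,[128,203.7,47.5],[0,0,0]]]}}

```text
time_s: 2.1
tcp_pos: [0.569, -0.0758, 0.11]
eef_rot: [-180.0, 0.0, -3.1]
contact_force: [-0.4, -0.1, -0.1]
gripper_width: 0.0614
gripper_force: 0.0
```

Run:
```python
from h import *
goto(570,-78,4,-3)
v=V("side"); cv2.imwrite("pics/s2.png",v.p[:,:,::-1])
```

```text
t [  1.2   2.1 106. ] w [-0.     0.    -0.001] tcp [569.  -75.8 110. ] [-1.80e+02  3.00e-02 -3.08e+00] j [ 12.  17. -21.  -0. -52.  75.] w_mm 61.4 t 2.1
```

View pics/s2.png

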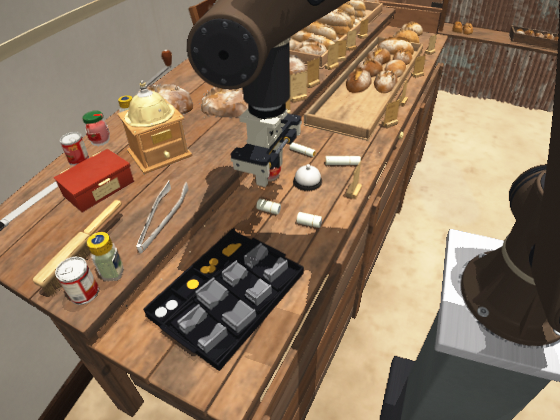

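The gripper now hovers over the upper short roll at about (268,205), clear of the jar. I'll descend and grip.

>>> {"op": "carry_out", "data": {"deltas": [[0.7,[1,2,40],[0,0,0]],[0.7,[1,2,80],[0,0,0]],[0.7,[1,2,98],[0,0,0]],[0.7,[1,2,106],[0,0,0]],[0.7,[1,2,106],[0,0,0]],[0,[1,2,106],[0,0,0]],[0,[1,2,106],[0,0,0]],[0,[1,2,106],[0,0,0]],[0,[1,2,106],[0,0,0]],[0,[1,2,106],[0,0,0]],[0,[1,2,106],[0,0,0]]]}}

```text
time_s: 3.25
tcp_pos: [0.5706, -0.0783, 0.0045]
eef_rot: [-180.0, -0.0, -3.1]
contact_force: [-0.5, 1.1, 2.4]
gripper_width: 0.0255
gripper_force: 25.0
```

>>> {"op": "carry_out", "data": {"deltas": [[0,[0,0,-40],[0,0,0]],[0,[0,0,-85],[0,0,0]],[0,[-10,-50,-110],[0,0,0.1]],[0,[-32,-363.6,-110],[0,0,0.321]],[0,[-32,-363.6,-110],[0,0,0.321]],[0,[-32,-363.6,-110],[0,0,0.321]],[0,[-32,-363.6,-110],[0,0,0.321]],[0,[-32,-363.6,-110],[0,0,0.321]],[0,[-32,-363.6,-110],[0,0,0.321]],[0,[-32,-363.6,-110],[0,0,0.321]],[0,[-32,-363.6,-110],[0,0,0.321]],[0,[-32,-363.6,-110],[0,0,0.321]]]}}

```text
time_s: 4.45
tcp_pos: [0.5572, 0.2867, 0.1132]
eef_rot: [179.9, 0.1, -21.4]
contact_force: [-0.2, -0.1, -1.9]
gripper_width: 0.0253
gripper_force: 25.0
```

Run:
```python
from h import *
goto(558,286.5,27.5,-21.5)
a=V("side"); b=V("top"); cv2.imwrite("pics/s3.png",np.hstack([cv2.resize(a.p[150:380,100:340],(400,383)),cv2.resize(b.p[130:270,130:290],(400,383))])[:,:,::-1])
```

```text
t [ 0.9 -0.2 85.7] w [0.002 0.001 0.001] tcp [557.2 286.7 113.2] [ 1.7991e+02  6.0000e-02 -2.1420e+01] j [ 45.  21. -14.  -0. -55.  24.] w_mm 25.3 t 4.45
```

View pics/s3.png

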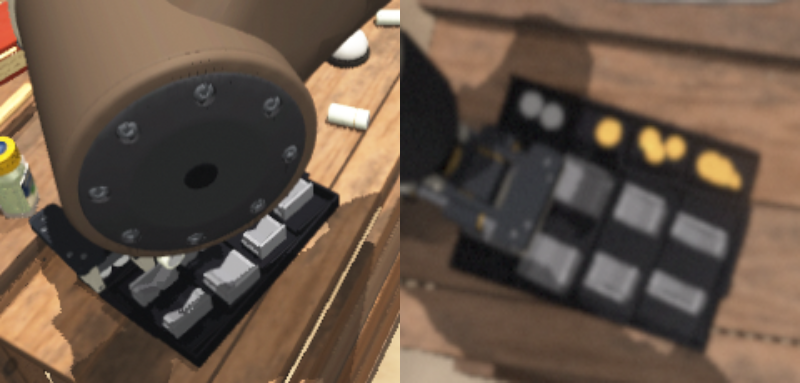

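The arm hides most of the cup, but the gripper sits over the leftmost one. I'll descend gently and check the force.

>>> {"op": "carry_out", "data": {"deltas": [[0,[1,0,35],[0,0,0]],[0,[1,0,62],[0,0,0]],[0,[1,0,72],[0,0,0]],[0,[1,0,78],[0,0,0]],[0,[1,0,81],[0,0,0]],[0,[1,0,81],[0,0,0]],[0,[1,0,83],[0,0,0]],[0,[1,0,84.5],[0,0,0]],[0,[1,0,84.5],[0,0,0]]]}}

```text
time_s: 5.45
tcp_pos: [0.5589, 0.2863, 0.0299]
eef_rot: [-180.0, -0.0, -21.5]
contact_force: [0.2, 0.3, -1.7]
gripper_width: 0.0254
gripper_force: 25.0
```

>>> {"op": "carry_out", "data": {"deltas": [[0,[0,0,1],[0,0,0]],[0,[0,0,2],[0,0,0]],[0,[0,0,2],[0,0,0]],[0,[0,0,2],[0,0,0]]]}}

```text
time_s: 5.85
tcp_pos: [0.5592, 0.2866, 0.0279]
eef_rot: [-179.9, -0.0, -21.5]
contact_force: [-0.0, 0.9, 1.8]
gripper_width: 0.0254
gripper_force: 25.0
```

>>> {"op": "carry_out", "data": {"deltas": [[0.42,[0,0,0],[0,0,0]],[0.42,[0,0,0],[0,0,0]],[0.42,[0,0,0],[0,0,0]],[0.42,[0,0,-20],[0,0,0]],[0.42,[0,0,-50],[0,0,0]],[0.42,[0,0,-95],[0,0,0]],[0.6,[0,0,-95],[0,0,0]]]}}

```text
time_s: 6.55
tcp_pos: [0.562, 0.2882, 0.1291]
eef_rot: [-179.5, -0.3, -21.4]
contact_force: [0.7, 0.4, 0.7]
gripper_width: 0.041
gripper_force: 0.0
```

Run:
```python
from h import *
goto(469.5,-66,110,1)
```

```text
t [ 43.1 363.7  16.4] w [-0.007 -0.007 -0.391] tcp [562.  288.2 129.1] [-179.54   -0.32  -21.4 ] j [ 45.  21. -13.   0. -56.  24.] w_mm 41.0 t 6.55
```

>>> {"op": "carry_out", "data": {"deltas": [[0.7,[46,361,12],[0,0,-0.392]],[0.7,[46,361,12],[0,0,-0.392]],[0.7,[46,361,12],[0,0,-0.392]],[0.7,[46,361,12],[0,0,-0.392]],[0.7,[46,361,12],[0,0,-0.392]],[0.7,[46,361,12],[0,0,-0.392]],[0.7,[46,361,12],[0,0,-0.392]],[0.7,[46,361,12],[0,0,-0.392]],[0.7,[46,361,12],[0,0,-0.392]],[0.7,[46,361,12],[0,0,-0.392]]]}}

```text
time_s: 7.55
tcp_pos: [0.4699, -0.0666, 0.1108]
eef_rot: [-180.0, -0.0, 0.9]
contact_force: [0.7, -0.2, 0.4]
gripper_width: 0.0616
gripper_force: 0.0
```

Run:
```python
from h import *
goto(469.5,-66,4,1)
a=V("side"); b=V("top"); cv2.imwrite("pics/s4.png",np.hstack([cv2.resize(a.p[150:380,100:340],(400,383)),cv2.resize(b.p[130:270,130:290],(400,383))])[:,:,::-1])
```

```text
t [ -0.5  -0.6 106.8] w [-0.    -0.001 -0.001] tcp [469.9 -66.6 110.8] [-1.7999e+02 -4.0000e-02  9.3000e-01] j [ 16.   8. -33.   0. -49.  75.] w_mm 61.6 t 7.55
```

View pics/s4.png

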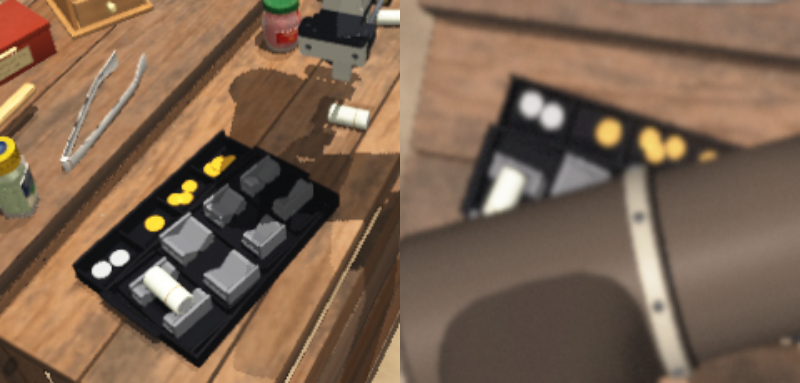

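The first roll is bedded in the left cup, at crop position (167,288) in the side view. I'll grip the second short roll.

>>> {"op": "carry_out", "data": {"deltas": [[0.7,[0,0,40],[0,0,0]],[0.7,[0,0,80],[0,0,0]],[0.7,[0,0,98],[0,0,0]],[0.7,[0,0,106],[0,0,0]],[0.7,[0,0,106],[0,0,0]],[0,[0,0,106],[0,0,0]],[0,[0,0,106],[0,0,0]],[0,[0,0,106],[0,0,0]],[0,[0,0,106],[0,0,0]],[0,[0,0,106],[0,0,0]],[0,[0,0,106],[0,0,0]]]}}

```text
time_s: 8.75
tcp_pos: [0.4698, -0.0666, 0.005]
eef_rot: [-180.0, -0.0, 1.0]
contact_force: [-0.7, 1.6, 3.9]
gripper_width: 0.0253
gripper_force: 25.0
```

Run:
```python
from h import *
a=V("side")
X=a.cloud(); hsv=cv2.cvtColor(a.p,cv2.COLOR_RGB2HSV)
m=(hsv[...,2]>170)&(hsv[...,1]<60)&(X[...,0]>.5)&(X[...,0]<.62)&(X[...,1]>.25)&(X[...,1]<.33)&(X[...,2]>.03)
for c in comps(m,60):
    P=a.plane(np.argwhere(c)[:,::-1],.038); print(cv2.minAreaRect((P[:,:2]*1000).astype(np.float32)), X[c].mean(0)*1000, X[c][:,2].max())
goto(516,102,128,-20)
```

```text
((565.5142822265625, 284.1221923828125), (47.292118072509766, 63.326927185058594), 70.36560821533203) [564.02674198 287.45757214  45.0265339 ] 0.05009801924323021
((533.4854125976562, 298.0888366699219), (49.237945556640625, 15.770994186401367), 69.56278228759766) [531.78410545 298.78523455  35.86615634] 0.03951653850485115
t [  49.2 -167.8 -123. ] w [-0.    -0.001  0.366] tcp [469.8 -66.6   5. ] [-1.8e+02 -4.0e-02  9.9e-01] j [ 16.  18. -40.   0. -33.  75.] w_mm 25.7 t 8.8
```

>>> {"op": "carry_out", "data": {"deltas": [[0,[0,0,-40],[0,0,0]],[0,[0,0,-85],[0,0,0]],[0,[10,-40,-110],[0,0,0.1]],[0,[46,-168.5,-110],[0,0,0.366]],[0,[46,-168.5,-110],[0,0,0.366]],[0,[46,-168.5,-110],[0,0,0.366]],[0,[46,-168.5,-110],[0,0,0.366]],[0,[46,-168.5,-110],[0,0,0.366]],[0,[46,-168.5,-110],[0,0,0.366]]]}}

```text
time_s: 9.7
tcp_pos: [0.5117, 0.1019, 0.114]
eef_rot: [179.9, 0.1, -20.0]
contact_force: [-0.0, -0.3, -2.3]
gripper_width: 0.0255
gripper_force: 25.0
```

Run:
```python
from h import *
goto(513,102.5,28,-20)
```

```text
t [ 1.1 -1.1 86. ] w [0.001 0.001 0.   ] tcp [511.7 101.9 114. ] [ 1.7993e+02  7.0000e-02 -2.0000e+01] j [ 33.  12. -27.  -0. -51.  37.] w_mm 25.5 t 9.7
```

>>> {"op": "carry_out", "data": {"deltas": [[0,[1,-0.5,35],[0,0,0]],[0,[1,-0.5,62],[0,0,0]],[0,[1,-0.5,75],[0,0,0]],[0,[1,-0.5,80],[0,0,0]],[0,[1,-0.5,83],[0,0,0]],[0,[1,-0.5,84.5],[0,0,0]],[0,[1,-0.5,85.5],[0,0,0]],[0,[1,-0.5,86],[0,0,0]],[0,[1,-0.5,86],[0,0,0]]]}}

```text
time_s: 10.6
tcp_pos: [0.5141, 0.1029, 0.0295]
eef_rot: [-180.0, -0.1, -20.0]
contact_force: [-1.9, -1.2, 5.8]
gripper_width: 0.0254
gripper_force: 25.0
```

>>> {"op": "carry_out", "data": {"deltas": [[0,[-1,1,0],[0,0,0]],[0,[-1,1.8,0.5],[0,0,0]],[0,[-1,1.8,1],[0,0,0]],[0,[-1,1.8,1],[0,0,0]]]}}

```text
time_s: 11.0
tcp_pos: [0.5126, 0.1016, 0.0282]
eef_rot: [-180.0, -0.0, -20.0]
contact_force: [-2.3, -0.6, 8.6]
gripper_width: 0.0254
gripper_force: 25.0
```

Nearly bedded, so I'll release.

>>> {"op": "carry_out", "data": {"deltas": [[0.42,[0,0,0],[0,0,0]],[0.42,[0,0,0],[0,0,0]],[0.42,[0,0,0],[0,0,0]],[0.42,[0,0,-20],[0,0,0]],[0.42,[0,0,-50],[0,0,0]],[0.42,[0,0,-95],[0,0,0]],[0.6,[0,0,-95],[0,0,0]],[0.6,[0,0,-95],[0,0,0]]]}}

```text
time_s: 11.8
tcp_pos: [0.5127, 0.1019, 0.1236]
eef_rot: [-179.9, -0.1, -20.0]
contact_force: [-0.8, -0.3, -0.4]
gripper_width: 0.0474
gripper_force: 0.0
```

Run:
```python
from h import *
goto(451.5,-328.5,115,18)
```

```text
t [ 89.6 425.4   7.7] w [-0.002 -0.002 -0.663] tcp [512.7 101.9 123.6] [-1.7987e+02 -9.0000e-02 -1.9990e+01] j [ 33.  12. -27.  -0. -52.  37.] w_mm 47.4 t 11.8
```

>>> {"op": "carry_out", "data": {"deltas": [[0.7,[89.6,425.4,7.7],[0,0,-0.663]],[0.7,[89.6,425.4,7.7],[0,0,-0.663]],[0.7,[89.6,425.4,7.7],[0,0,-0.663]],[0.7,[89.6,425.4,7.7],[0,0,-0.663]],[0.7,[89.6,425.4,7.7],[0,0,-0.663]],[0.7,[89.6,425.4,7.7],[0,0,-0.663]],[0.7,[89.6,425.4,7.7],[0,0,-0.663]],[0.7,[89.6,425.4,7.7],[0,0,-0.663]],[0.7,[89.6,425.4,7.7],[0,0,-0.663]],[0.7,[89.6,425.4,7.7],[0,0,-0.663]],[0.7,[89.6,425.4,7.7],[0,0,-0.663]],[0.7,[89.6,425.4,7.7],[0,0,-0.663]]]}}

```text
time_s: 13.0
tcp_pos: [0.4504, -0.3283, 0.1138]
eef_rot: [-179.9, 0.1, 18.0]
contact_force: [0.6, -0.4, -0.2]
gripper_width: 0.0614
gripper_force: 0.0
```

Run:
```python
from h import *
goto(451.5,-328.5,4,18)
a=V("side"); b=V("top"); cv2.imwrite("pics/s5.png",np.hstack([cv2.resize(a.p[130:360,140:380],(400,383)),cv2.resize(b.p[130:270,140:300],(400,383))])[:,:,::-1])
```

```text
t [  1.1   0.7 109.8] w [-0.001  0.001 -0.   ] tcp [ 450.4 -328.3  113.8] [-1.7992e+02  8.0000e-02  1.7990e+01] j [-16.  15. -23.  -0. -52. 124.] w_mm 61.4 t 13.0
```

View pics/s5.png

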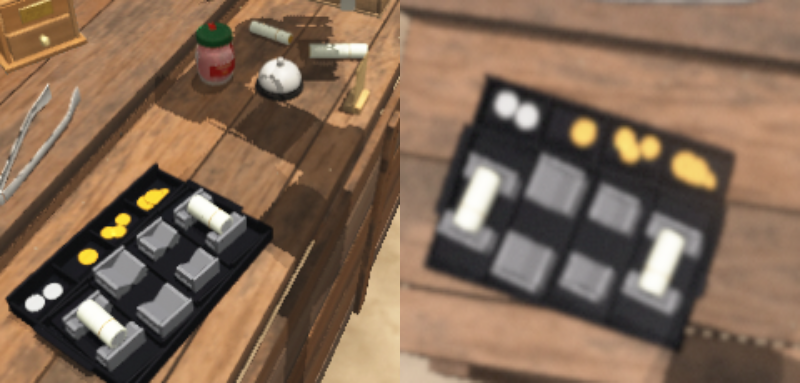

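Both short rolls are bedded. A price tag stands near the long roll, so I'll check its height before descending.

Run:
```python
from h import *
for n in("top","side"):
    v=V(n,np.load(n+"0c.npy"),np.load(n+"0.npy")); X=v.cloud()
    m=(X[...,0]>.36)&(X[...,0]<.47)&(X[...,1]>-.28)&(X[...,1]<-.15)&(X[...,2]>.015)
    print(n,m.sum(),np.percentile(X[m],[2,50,98],axis=0).round(3) if m.sum() else "")
```

```text
top 116 [[ 0.384 -0.239  0.015]
 [ 0.394 -0.213  0.033]
 [ 0.407 -0.183  0.083]]
side 126 [[ 0.389 -0.238  0.016]
 [ 0.392 -0.211  0.05 ]
 [ 0.396 -0.183  0.082]]
```

>>> {"op": "carry_out", "data": {"deltas": [[0.7,[1,5,20],[0,0,0]],[0.7,[1,5,55],[0,0,0]],[0.7,[1,5,85],[0,0,0]],[0.7,[1,5,102],[0,0,0]],[0.7,[1,5,109],[0,0,0]],[0.7,[1,5,109],[0,0,0]],[0,[1,5,109],[0,0,0]],[0,[1,5,109],[0,0,0]],[0,[1,5,109],[0,0,0]],[0,[1,5,109],[0,0,0]],[0,[1,5,109],[0,0,0]],[0,[1,5,109],[0,0,0]]], "squeeze": 30}}

```text
time_s: 14.3
tcp_pos: [0.4535, -0.3335, 0.0061]
eef_rot: [180.0, -0.0, 18.0]
contact_force: [-0.8, 2.0, 2.3]
gripper_width: 0.0233
gripper_force: 29.9
```

Run:
```python
from h import *
goto(545,224,115,-21.8)
```

```text
t [ 259.3 -501.9 -108.9] w [ 0.    -0.     0.695] tcp [ 453.5 -333.5    6.1] [ 1.7999e+02 -2.0000e-02  1.8000e+01] j [-16.  24. -28.   0. -38. 124.] w_mm 23.3 t 14.3
```

>>> {"op": "carry_out", "data": {"deltas": [[0,[0,0,-40],[0,0,0]],[0,[0,0,-85],[0,0,0]],[0,[10,-30,-115],[0,0,0]],[0,[259.5,-501.5,-115],[0,0,0.695]],[0,[259.5,-501.5,-115],[0,0,0.695]],[0,[259.5,-501.5,-115],[0,0,0.695]],[0,[259.5,-501.5,-115],[0,0,0.695]],[0,[259.5,-501.5,-115],[0,0,0.695]],[0,[259.5,-501.5,-115],[0,0,0.695]],[0,[259.5,-501.5,-115],[0,0,0.695]],[0,[259.5,-501.5,-115],[0,0,0.695]],[0,[259.5,-501.5,-115],[0,0,0.695]]]}}

```text
time_s: 15.5
tcp_pos: [0.5254, 0.112, 0.1206]
eef_rot: [180.0, 0.0, -21.8]
contact_force: [1.8, -0.5, -2.8]
gripper_width: 0.0233
gripper_force: 29.9
```

Run:
```python
from h import *
goto(545.5,223.5,115,-21.8)
```

```text
t [ -22.8 -111.     5.6] w [ 0.     0.001 -0.   ] tcp [525.4 112.  120.6] [ 1.7998e+02  3.0000e-02 -2.1830e+01] j [ 33.  13. -25.  -0. -52.  35.] w_mm 23.3 t 15.5
```

>>> {"op": "carry_out", "data": {"deltas": [[0,[-23,-110,5],[0,0,0]],[0,[-23,-110,5],[0,0,0]],[0,[-23,-110,5],[0,0,0]],[0,[-23,-110,5],[0,0,0]],[0,[-23,-110,5],[0,0,0]]]}}

```text
time_s: 16.0
tcp_pos: [0.5446, 0.2201, 0.1151]
eef_rot: [179.9, 0.1, -21.8]
contact_force: [-0.7, -0.2, -3.0]
gripper_width: 0.0233
gripper_force: 29.9
```

Run:
```python
from h import *
goto(545.5,223.5,30,-21.8)
```

```text
t [-0.3 -3.6 85.1] w [ 0.002  0.001 -0.   ] tcp [544.6 220.1 115.1] [ 1.799e+02  7.000e-02 -2.181e+01] j [ 41.  18. -19.  -0. -53.  27.] w_mm 23.3 t 16.0
```

>>> {"op": "carry_out", "data": {"deltas": [[0,[0,-1.5,35],[0,0,0]],[0,[0,-1.5,62],[0,0,0]],[0,[0,-1.5,74],[0,0,0]],[0,[0,-1.5,79],[0,0,0]],[0,[0,-1.5,79],[0,0,0]]]}}

```text
time_s: 16.5
tcp_pos: [0.5462, 0.2215, 0.037]
eef_rot: [180.0, -0.0, -21.9]
contact_force: [-0.5, -0.4, -2.4]
gripper_width: 0.023
gripper_force: 29.9
```

Run:
```python
from h import *
goto(545.5,223.5,30,-21.8)
```

```text
t [-1.4 -1.6  7. ] w [ 0.    -0.    -0.001] tcp [546.2 221.5  37. ] [179.98  -0.   -21.86] j [ 41.  23. -23.   0. -44.  27.] w_mm 23.0 t 16.5
```

>>> {"op": "carry_out", "data": {"deltas": [[0,[-1.4,-1.6,2],[0,0,0]],[0,[-1.4,-1.6,4],[0,0,0]],[0,[-1.4,-1.6,5],[0,0,0]],[0,[-1.4,-1.6,6],[0,0,0]],[0,[-1.4,-1.6,6],[0,0,0]],[0,[-1.4,-1.6,6],[0,0,0]]]}}

```text
time_s: 17.1
tcp_pos: [0.5453, 0.2242, 0.031]
eef_rot: [-180.0, -0.0, -21.8]
contact_force: [0.1, -0.5, -3.1]
gripper_width: 0.0235
gripper_force: 29.9
```

>>> {"op": "carry_out", "data": {"deltas": [[0,[0,0,1],[0,0,0]],[0,[0,0,2],[0,0,0]],[0,[0,0,2],[0,0,0]]]}}

```text
time_s: 17.4
tcp_pos: [0.5456, 0.2245, 0.0302]
eef_rot: [-180.0, -0.0, -21.8]
contact_force: [-4.9, -1.8, 8.8]
gripper_width: 0.0229
gripper_force: 29.9
```

Contact came at the expected height, so I'll release.

>>> {"op": "carry_out", "data": {"deltas": [[0.42,[0,0,0],[0,0,0]],[0.42,[0,0,0],[0,0,0]],[0.42,[0,0,0],[0,0,0]],[0.42,[0,0,-20],[0,0,0]],[0.42,[0,0,-50],[0,0,0]],[0.42,[0,0,-95],[0,0,0]],[0.6,[0,0,-95],[0,0,0]],[0.6,[0,0,-95],[0,0,0]]]}}

```text
time_s: 18.2
tcp_pos: [0.5459, 0.2247, 0.1252]
eef_rot: [-179.8, -0.1, -21.8]
contact_force: [0.3, -0.7, -1.0]
gripper_width: 0.0478
gripper_force: 0.0
```

Run:
```python
from h import *
goto(576.5,-344.5,125,-13)
```

```text
t [240.  517.   -0.9] w [-0.003 -0.002 -0.154] tcp [545.9 224.7 125.2] [-1.7984e+02 -8.0000e-02 -2.1820e+01] j [ 41.  17. -18.  -0. -54.  27.] w_mm 47.8 t 18.2
```

>>> {"op": "carry_out", "data": {"deltas": [[0.6,[240,517,-1],[0,0,-0.154]],[0.6,[240,517,-1],[0,0,-0.154]],[0.6,[240,517,-1],[0,0,-0.154]],[0.6,[240,517,-1],[0,0,-0.154]],[0.6,[240,517,-1],[0,0,-0.154]],[0.6,[240,517,-1],[0,0,-0.154]],[0.6,[240,517,-1],[0,0,-0.154]],[0.6,[240,517,-1],[0,0,-0.154]],[0.6,[240,517,-1],[0,0,-0.154]],[0.6,[240,517,-1],[0,0,-0.154]],[0.6,[240,517,-1],[0,0,-0.154]],[0.6,[240,517,-1],[0,0,-0.154]]]}}

```text
time_s: 19.4
tcp_pos: [0.5746, -0.3488, 0.1226]
eef_rot: [180.0, 0.2, -13.2]
contact_force: [-0.9, 0.7, -0.4]
gripper_width: 0.0524
gripper_force: 0.0
```

>>> {"op": "carry_out", "data": {"deltas": [[0.6,[0,0,0],[0,0,0]],[0.6,[0,0,0],[0,0,0]]]}}

```text
time_s: 19.6
tcp_pos: [0.5749, -0.3451, 0.123]
eef_rot: [-180.0, 0.2, -13.1]
contact_force: [0.6, 0.3, 0.5]
gripper_width: 0.0523
gripper_force: 0.0
```

Run:
```python
from h import *
goto(576.5,-344.5,3,-13)
```

```text
t [  1.8  -0.9 120. ] w [-0.     0.003 -0.001] tcp [ 574.9 -345.1  123. ] [-1.7997e+02  1.6000e-01 -1.3090e+01] j [-14.  25.  -7.  -0. -58.  91.] w_mm 52.3 t 19.6
```

Run:
```python
from h import *
for n in("top","side"):
    v=V(n,np.load(n+"0c.npy"),np.load(n+"0.npy")); X=v.cloud()
    d=X[...,:2]-[.5765,-.3445]; a=np.radians(-13); u=d@[np.cos(a),np.sin(a)]; w=d@[-np.sin(a),np.cos(a)]
    m=(abs(u)<.055)&(abs(w)<.12)&(X[...,2]>.03); print(n,m.sum(), np.c_[u[m],w[m],X[m][:,2]].round(3)[:8])
```

```text
top 12 [[0.023 0.119 0.085]
 [0.02  0.119 0.088]
 [0.019 0.118 0.083]
 [0.016 0.118 0.084]
 [0.013 0.12  0.086]
 [0.01  0.119 0.086]
 [0.006 0.119 0.056]
 [0.008 0.116 0.044]]
side 1 [[0.016 0.12  0.086]]
```

>>> {"op": "carry_out", "data": {"deltas": [[0.6,[1,0,40],[0,0,0]],[0.6,[1,0,80],[0,0,0]],[0.6,[1,0,108],[0,0,0]],[0.6,[1,0,119],[0,0,0]],[0.6,[1,0,119],[0,0,0]],[0,[1,0,119],[0,0,0]],[0,[1,0,119],[0,0,0]],[0,[1,0,119],[0,0,0]],[0,[1,0,119],[0,0,0]],[0,[1,0,119],[0,0,0]],[0,[1,0,119],[0,0,0]]], "squeeze": 25}}

```text
time_s: 20.7
tcp_pos: [0.5773, -0.3454, 0.0067]
eef_rot: [180.0, -0.1, -13.0]
contact_force: [-0.7, 0.5, 4.9]
gripper_width: 0.0195
gripper_force: 25.0
```

Run:
```python
from h import *
goto(529.5,163,120,-21.5)
```

```text
t [-160.7 -484.6 -113.6] w [ 0.    -0.001  0.148] tcp [ 577.3 -345.4    6.7] [ 1.7999e+02 -6.0000e-02 -1.2990e+01] j [-14.  32. -13.   0. -45.  91.] w_mm 19.5 t 20.7
```

>>> {"op": "carry_out", "data": {"deltas": [[0,[0,0,-40],[0,0,0]],[0,[0,0,-85],[0,0,0]],[0,[0,0,-120],[0,0,0]],[0,[-162,-484.5,-120],[0,0,0.148]],[0,[-162,-484.5,-120],[0,0,0.148]],[0,[-162,-484.5,-120],[0,0,0.148]],[0,[-162,-484.5,-120],[0,0,0.148]],[0,[-162,-484.5,-120],[0,0,0.148]],[0,[-162,-484.5,-120],[0,0,0.148]],[0,[-162,-484.5,-120],[0,0,0.148]],[0,[-162,-484.5,-120],[0,0,0.148]],[0,[-162,-484.5,-120],[0,0,0.148]]]}}

```text
time_s: 21.9
tcp_pos: [0.5331, 0.1037, 0.1259]
eef_rot: [180.0, 0.0, -21.5]
contact_force: [2.4, 0.0, -2.4]
gripper_width: 0.0191
gripper_force: 25.0
```

Run:
```python
from h import *
goto(528.5,163,110,-21.5)
```

```text
t [-26.  -53.5  15.9] w [0. 0. 0.] tcp [533.1 103.7 125.9] [ 1.800e+02  1.000e-02 -2.148e+01] j [ 32.  13. -24.  -0. -53.  37.] w_mm 19.1 t 21.9
```

>>> {"op": "carry_out", "data": {"deltas": [[0,[-26,-52,14],[0,0,0]],[0,[-26,-52,14],[0,0,0]],[0,[-26,-52,14],[0,0,0]],[0,[-26,-52,14],[0,0,0]],[0,[-26,-52,14],[0,0,0]]]}}

```text
time_s: 22.4
tcp_pos: [0.5288, 0.1587, 0.112]
eef_rot: [180.0, 0.0, -21.5]
contact_force: [0.0, 0.6, -2.2]
gripper_width: 0.0193
gripper_force: 25.0
```

Run:
```python
from h import *
goto(528.5,163,32.4,-21.5)
```

```text
t [-1.8 -3.9 79.6] w [ 0.     0.    -0.001] tcp [528.8 158.7 112. ] [ 1.7999e+02  1.0000e-02 -2.1540e+01] j [ 37.  15. -24.  -0. -51.  31.] w_mm 19.3 t 22.4
```

>>> {"op": "carry_out", "data": {"deltas": [[0,[-1.5,-3,35],[0,0,0]],[0,[-1.5,-3,60],[0,0,0]],[0,[-1.5,-3,70],[0,0,0]],[0,[-1.5,-3,75],[0,0,0]],[0,[-1.5,-3,75],[0,0,0]],[0,[-1.5,-3,75],[0,0,0]]]}}

```text
time_s: 23.0
tcp_pos: [0.5293, 0.1633, 0.038]
eef_rot: [-179.9, -0.1, -21.5]
contact_force: [-0.0, 0.3, -0.9]
gripper_width: 0.0196
gripper_force: 25.0
```

Run:
```python
from h import *
goto(528.5,163,32.4,-21.5)
```

```text
t [-0.6  0.5  5.6] w [-0.001 -0.001  0.   ] tcp [529.3 163.3  38. ] [-1.7993e+02 -6.0000e-02 -2.1490e+01] j [ 37.  21. -28.   0. -42.  31.] w_mm 19.6 t 23.0
```

>>> {"op": "carry_out", "data": {"deltas": [[0,[-0.5,0.5,2],[0,0,0]],[0,[-0.5,0.5,3.5],[0,0,0]],[0,[-0.5,0.5,4.5],[0,0,0]],[0,[-0.5,0.5,5],[0,0,0]],[0,[-0.5,0.5,5],[0,0,0]]]}}

```text
time_s: 23.5
tcp_pos: [0.528, 0.163, 0.0323]
eef_rot: [-180.0, -0.0, -21.5]
contact_force: [-2.9, 0.4, 4.5]
gripper_width: 0.0195
gripper_force: 25.0
```

>>> {"op": "carry_out", "data": {"deltas": [[0.38,[0,0,0],[0,0,0]],[0.38,[0,0,0],[0,0,0]],[0.38,[0,0,0],[0,0,0]],[0.38,[0,0,-20],[0,0,0]],[0.38,[0,0,-50],[0,0,0]],[0.38,[0,0,-95],[0,0,0]],[0.5,[0,0,-130],[0,0,0]],[0.5,[0,200,-150],[0,0,0]],[0.5,[0,200,-150],[0,0,0]],[0.5,[0,200,-150],[0,0,0]],[0.5,[0,200,-150],[0,0,0]],[0.5,[0,200,-150],[0,0,0]]]}}

```text
time_s: 24.7
tcp_pos: [0.4522, -0.0269, 0.1825]
eef_rot: [-180.0, -0.0, -21.7]
contact_force: [0.0, 0.3, -0.3]
gripper_width: 0.0436
gripper_force: 0.0
```

>>> {"op": "carry_out", "data": {"deltas": [[0.5,[0,150,0],[0,0,0]],[0.5,[0,150,0],[0,0,0]],[0.5,[0,150,0],[0,0,0]],[0.5,[0,150,0],[0,0,0]],[0.5,[0,150,0],[0,0,0]],[0.5,[0,150,0],[0,0,0]]]}}

```text
time_s: 25.3
tcp_pos: [0.4002, -0.1624, 0.1819]
eef_rot: [-180.0, -0.0, -21.5]
contact_force: [-0.2, 1.1, 0.4]
gripper_width: 0.0436
gripper_force: 0.0
```

Run:
```python
from h import *
a=V("side"); b=V("top"); cv2.imwrite("pics/s6.png",np.hstack([cv2.resize(a.p[220:370,140:310],(400,353),interpolation=2),cv2.resize(b.p[150:270,140:280],(400,353),interpolation=2)])[:,:,::-1])
cups={"S1":(562,285),"L":(545.5,224),"T":(528.5,163),"S2":(513,102)}
for v in(a,b):
    X=v.cloud(); hsv=cv2.cvtColor(v.p,cv2.COLOR_RGB2HSV)
    m=(hsv[...,2]>185)&(hsv[...,1]<60)&(X[...,0]>.46)&(X[...,0]<.62)&(X[...,1]>.07)&(X[...,1]<.33)&(X[...,2]>.039)
    for c in comps(m,40):
        P=v.plane(np.argwhere(c)[:,::-1],.040); g=cv2.minAreaRect((P[:,:2]*1000).astype(np.float32)); k=min(cups,key=lambda k:np.hypot(*(np.array(cups[k])-g[0])))
        z=X[c]; up=z[np.argsort(z[:,2])[-len(z)//3:]]*1000
        q=P[:,:2]-P[:,:2].mean(0); ax=np.linalg.svd(q,full_matrices=False)[2][0]; t=(up[:,:2]-up[:,:2].mean(0))@ax
        print(k,np.round(g[0],1),np.round(g[1]),round(g[2]),"top z med",np.median(up[:,2]).round(1),"slope",np.polyfit(t,up[:,2],1)[0].round(3))
```

```text
S2 [513.1  99. ] [25. 61.] 66 top z med 48.8 slope -0.005
T [526.3 163.2] [19. 78.] 68 top z med 45.7 slope -0.002
L [548.4 223.3] [22. 98.] 68 top z med 47.2 slope 0.004
S1 [565.5 284.4] [24. 59.] 68 top z med 48.1 slope -0.001
S1 [565.4 285.3] [24. 56.] 70 top z med 49.7 slope -0.004
L [548.3 223.6] [23. 95.] 68 top z med 49.0 slope 0.003
T [543.  155.8] [19. 42.] 69 top z med 46.4 slope -0.008
```

View pics/s6.png

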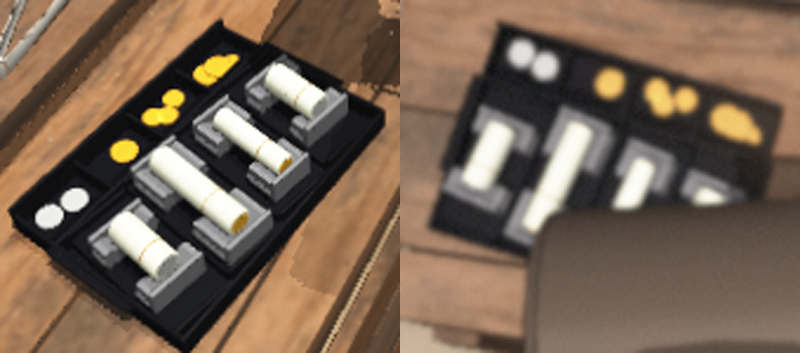

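All four rolls lie flat between the end walls at their bedded heights, and their slopes are about zero. I'll hand the job in.

```bash
python3 -c "
from plant import r
print(r.close_job())"
```

```text
the job is handed in; nothing more can be done
None
```

I laid all four rolls in cups of their own kind and handed the job in at about 25 s; the last pictures showed each bedded flat between its end walls. I saw no contact with the bell or the jar but took no final measurement of them, and the hand-in gave no verdict.

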